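# Clamp the lidded box in its holder

### The arm

A 6-joint arm with a two-finger parallel gripper is mounted at the origin on a cart in front of the work surface, level with it; the furniture and walls round the work are solid. World frame = base frame: x ahead of the robot, y to its left, z up, the work surface at z = 0. Lengths are in m, angles in rad, forces in N, time in s.
With the tool pointing down it reaches from about 0.4 to 0.825 m from the base axis. Payload 7 kg.
Tool frame: the origin (TCP) lies midway between the tips of the shut fingers; the grasp point (between the pads) lies arm.hold_point_z behind it (arm.hold_point_z is the distance from the TCP to the grasp point, in m); z points along the fingers, y is the line along which they close (so a half turn about z gives the same grasp; the last joint's range is limited). The gripper opens to 88 mm and grips with 3 to 60 N. Pads are 19 mm wide; open, the fingers measure 130 mm over their backs; the gripper's body (78 mm by 193 mm) begins 47 mm behind the grasp point.
Start: joints at [1.507, 0.359, 0.012, 0, -1.224, -0.288], TCP at [0.233, 0.634, 0.227] pointing down, gripper open.
Joint ranges: [-3.07, 3.07], [-1.43, 2.12], [-1.02, 1.25], [-3.03, 1.67], [-3.05, -0], [-3.03, 3.03]. Speed limits (rad/s): [2.39, 2.39, 3.01, 3.14, 3.14, 3.14].

### API

Orientations are given as [roll, pitch, yaw] about the fixed x, y, z axes, in that order (R = Rz(yaw) Ry(pitch) Rx(roll)).
In Python, from station import arm gives the robot as it stands.
- The arm moves only by the shell command python3 -m crank 'ROWS' [OPENING] [FORCE]. ROWS is JSON, a list that holds one entry, the list of rows, each a list of 4 numbers: the shift along the tool's x, y, z in units of 25 mm (1.0 is 25 mm), then the turn about the tool's z in units of 5 degrees (1.0 is 5 degrees). A call has 1 to 12 rows; each row is the pose to reach, as a shift and turn from the pose commanded when the call began, along the tool's axes at that moment; what a row does not reach only later rows make up. A row lasts 1/8 s, in which the tool goes at most 62.5 mm and 10.7 degrees, less where a joint would pass 70% of its speed; a pose out of reach is approached as far as the arm can. A call with a gripper value outside its range is refused whole. OPENING is the closure, from 0 (fully open) to 1 (shut), set as the call begins (- or left out, the last holds). The fingers move at their own pace and stop on an object; FORCE is the grip in N (left out, the last holds). Time passes only in rows, so rows that repeat a pose let the fingers close. It gives the time, the measured TCP pose, the force, the opening and the grip force at its end, in the units of the state.
- arm.get_state(): the state, without advancing time (a new reading comes with each control period).
- arm.grab_frame(name): name is "scene" or "top" or "wrist"; returns (picture, depth): 480x640x3 uint8, red, green, blue; 480x640 float32, m along the optical axis (not along the pixel's ray), 0 where there is no reading.
- arm.get_calibration(name): a dict with "mtx" (3x3 intrinsics, pixels), "k1" (the pictures are not rectified: a ray, as slopes to the right and down, at radius r is drawn at 1 + k1 r^2 times it, then the intrinsics apply), "R" (3x3) and "t" (3): a world point X has camera coordinates R X + t; the wrist camera has in their place "mount" (4x4, takes a point from camera to tool coordinates, whose origin is the TCP and whose axes are the flange's). Camera axes: x right, y down, z forward; pixel columns grow to the right and rows downward; lengths in m; the calibration is good to about 2 mm. A picture is of the moment at which its call begins: read the wrist's pose just before it. get_calibration takes no time and is no camera call.
- arm.job_done(): hands the job in; it is judged then, once.
Trained networks look in the newest picture that a camera, given by its name, has taken for a name from the list of things; names that differ only in an ending like _2 or _b are one class to them, and where a whole thing is asked for, a point or a joint stands for the part that bears it (a point fixed in the world has none). Each returns a list of dicts, best first, with "score" (0 to 1); they miss things now and then, are a little off and sometimes report something else, mostly with a low value. They report only what shows in the picture. A call takes as long as a camera call. They do not tell look-alikes from the thing itself.
- arm.recognise(thing, camera): "extent" ([left, top, width, height] in pixels, round what is visible of it).
- arm.trace(thing, camera): "mask" (480x640 bool, what is visible of it) and "extent" ([left, top, width, height] in pixels, round what is visible of it).
The state is a dict: "t": time; "q": joint angles; "qd": joint speeds; "joint_efforts": joint torques, N m; "eef_pos": TCP position; "ee_rot": TCP orientation; "force": force on the tool from outside, world axes, zero at the start; "moment": the same for the moment, N m; "width": finger opening in m; "gripper_force": force on a finger pad.
Only numpy, scipy, OpenCV 4.12 (cv2) and the standard library are available. Lean on these libraries where they do the work, as an engineer would, in place of code of your own. Each camera call takes 0.05 s, during which the arm holds its last target. There are 200 camera calls.

### The job

Secure the small lidded box in the holder it lies in: push that holder's strap right over until it lies flat across the box, then push its cam lever over and fully down on the strap. Pick nothing up; leave the box in its seat, the empty holder open as it is, and the other things where they stand.

Things in the scene. Friction and masses are not known exactly. Their poses are not given: they have to be found in the camera images.
- holder_a: the loaded holder: the one in which the small lidded box lies. A quick-clamp holder fixed to the desk: aluminium plate 72 (x) x 116 (y) x 8 mm with low rails round a seat, a steel swing strap hinged at its -y end and a grey cam lever hinged at its +y end. Origin on the desk under the middle of the seat; own y runs from the strap's hinge to the lever's hinge, z up. Everything moves in the plane of own y and z. No fixed part stands higher than 54 mm.
- holder_a_strap_hinge (a point): on the strap's hinge axis (axis along the holder's own x), at own y -34 mm, 42 mm above the desk
- holder_a_strap_tip (a point): free end of the steel strap: a flat bar 22 mm wide, 4 mm thick (this point lies at mid thickness), 76 mm from the hinge
- holder_a_strap (a joint): strap angle, rad: 0 = swung fully over, flat and level across the seat, pointing to own +y (a stop ends it there, clear above the box); about 1.57 upright; the limit is 2.2, leaning back outside the holder. Starts at 1.75 to 2.1. Stiff hinge: it stays where it is left and takes about 1 to 2 N at the end.
- holder_a_lever_hinge (a point): on the cam lever's hinge axis (along own x), at own y +52 mm, 48 mm above the desk
- holder_a_lever_tip (a point): free end of the cam lever: a flat paddle 15 mm wide (22 mm at the end), 5 mm thick (this point at mid thickness), 58 mm from the hinge
- holder_a_lever (a joint): lever angle, rad: 0 = folded fully down, level, lying over the strap's end and pointing to own -y (a stop ends it there); about 1.57 upright; the limit is 2.0, leaning back outside the holder. Starts at 1.65 to 1.9. Stiff hinge: it stays where it is left and takes about 2 to 3 N at the end.
- holder_b: the empty holder, same build, nothing in its seat. A quick-clamp holder fixed to the desk: aluminium plate 72 (x) x 116 (y) x 8 mm with low rails round a seat, a steel swing strap hinged at its -y end and a grey cam lever hinged at its +y end. Origin on the desk under the middle of the seat; own y runs from the strap's hinge to the lever's hinge, z up. Everything moves in the plane of own y and z. No fixed part stands higher than 54 mm.
- holder_b_strap_hinge (a point): on the strap's hinge axis (axis along the holder's own x), at own y -34 mm, 42 mm above the desk
- holder_b_strap_tip (a point): free end of the steel strap: a flat bar 22 mm wide, 4 mm thick (this point lies at mid thickness), 76 mm from the hinge
- holder_b_strap (a joint): strap angle, rad: 0 = swung fully over, flat and level across the seat, pointing to own +y (a stop ends it there, clear above the box); about 1.57 upright; the limit is 2.2, leaning back outside the holder. Starts at 1.75 to 2.1. Stiff hinge: it stays where it is left and takes about 1 to 2 N at the end.
- holder_b_lever_hinge (a point): on the cam lever's hinge axis (along own x), at own y +52 mm, 48 mm above the desk
- holder_b_lever_tip (a point): free end of the cam lever: a flat paddle 15 mm wide (22 mm at the end), 5 mm thick (this point at mid thickness), 58 mm from the hinge
- holder_b_lever (a joint): lever angle, rad: 0 = folded fully down, level, lying over the strap's end and pointing to own -y (a stop ends it there); about 1.57 upright; the limit is 2.0, leaning back outside the holder. Starts at 1.65 to 1.9. Stiff hinge: it stays where it is left and takes about 2 to 3 N at the end.
- holder_a_seat (a point): middle of the loaded holder's seat, on the plate, 8 mm above the desk
- lid_box: small lidded box, 35 x 50 x 29 mm (own x, y, z; origin under its middle), loose in the seat of the loaded holder, its top 37 mm above the desk, its long side along the holder's own x
- small_lens: small black ring-shaped hand lens, 34 mm across, 12 mm high, between the two holders; loose bystander, origin under its middle
- drops_1: eye-drop bottle, 25 mm wide, 62 mm high, on the robot's side of the holders; loose bystander, origin under its middle
- drops_2: eye-drop bottle, 25 mm wide, 62 mm high, behind the holders; loose bystander, origin under its middle
- lens_case: contact lens case, 30 x 66 x 20 mm, on the robot's side of the holders; loose bystander, origin under its middle
- torch: pen torch, 134 mm long, 16 mm thick, on the robot's side of the holders; loose bystander, origin under its middle
- carton: small carton, 34 x 55 x 24 mm, behind the holders; loose bystander, origin under its middle
There are look-alikes about, which are no part of the job. What is shaped like the lid_box but black is not meant.

How it is judged:
On the way, in this order (a step that is already met when the one before it is completed fails the run):
1. the loaded holder's strap lies flat across the box, its lever still up (value of joint holder_a_strap below 0.1 rad and value of joint holder_a_lever above 0.6 rad), for 0.2 s.
2. the cam lever is folded down over the strap (value of joint holder_a_lever below 0.12 rad and value of joint holder_a_strap below 0.1 rad), for 0.2 s.
At the end, for the whole second after the job is handed in: Loaded holder: strap within 0.10 rad of flat and lever within 0.12 rad of fully down; the box at rest in its seat (within 10 mm of the middle, not lifted, not tilted over 0.12 rad). Empty holder: strap and lever still open (all of step 2 and linear speed of lid_box below 0.01 m/s and horizontal distance between lid_box and holder_a_seat below 0.01 m and height (world z) of lid_box below 0.014 m and angle between lid_box's own z axis and vertical below 0.12 rad and value of joint holder_b_strap above 1.6 rad and value of joint holder_b_lever above 1.5 rad); the robot touches nothing.
It fails at once if the lever was pushed down before the strap was over (value of joint holder_a_lever below 0.6 rad and value of joint holder_a_strap above 0.3 rad).
It fails at once if the box was lifted or pushed out of its seat (height (world z) of lid_box above 0.02 m or distance of lid_box from where it was at the start of the episode above 0.015 m).
It fails at once if the empty holder's strap or lever was moved (distance of any of holder_b_strap_tip, holder_b_lever_tip from where it was at the start of the episode above 0.025 m).
It fails at once if a bystander was lifted or moved (distance of any of small_lens, drops_1, drops_2, lens_case, torch, carton from where it was at the start of the episode above 0.03 m).
It also fails if it takes over 45 s, if anything falls off the work surface, if the arm or the gripper's body presses on something with over 40 N, if the wrist force passes 120 N, or if a joint passes its speed limit or range.

## Working session

There is one attempt and no reset: what is moved stays moved. The work goes in short steps, Python scripts to look and compute and a shell command to move; the robot and the scene stay as the last step left them, time stands still between calls to the robot, and variables do not carry over. Pictures are saved under pics/ and viewed, at most 10 in all, crops included, and the job is handed in when it is done.

```bash
mkdir -p pics; cat > h.py <<'E'
import numpy as np,cv2
from station import arm
from scipy.spatial.transform import Rotation as Ro
def cloud(n,d):
    c=arm.get_calibration(n);K=np.array(c["mtx"]);k=c["k1"]
    v,u=np.mgrid[0:480,0:640]
    xd=(u-K[0,2])/K[0,0];yd=(v-K[1,2])/K[1,1]
    x,y=xd.copy(),yd.copy()
    for _ in range(10):
        s=1+k*(x*x+y*y);x=xd/s;y=yd/s
    P=np.stack([x*d,y*d,d],-1)
    if "R" in c: return (P-np.array(c["t"]))@np.array(c["R"])
    M=np.array(c["mount"]);s=arm.get_state()
    P=P@M[:3,:3].T+M[:3,3]
    return P@Ro.from_euler('xyz',s["ee_rot"]).as_matrix().T+np.array(s["eef_pos"])
def save(n,im): cv2.imwrite("pics/"+n+".png",im[...,::-1])
E
python3 - <<'E'
from h import *
s=arm.get_state();print(s)
for n in("scene","top"):
    im,d=arm.grab_frame(n);save(n,im);P=cloud(n,d);np.save(n,P)
    for t in("holder_a","holder_a_strap","holder_a_lever","lid_box","small_lens","drops_1","lens_case","torch","carton"):
        for r in arm.trace(t,n)[:4]:
            p=P[r["mask"]&(d>0)]
            print(n,t,round(r["score"],2),r["extent"],np.median(p,0).round(3) if len(p) else None,np.percentile(p,97,axis=0).round(3),np.percentile(p,3,axis=0).round(3))
print(arm.get_calibration("wrist"),arm.hold_point_z)
E
```

```text
{'t': 0.0, 'q': array([ 1.50712946e+00,  3.59382811e-01,  1.10437573e-02, -3.15348901e-04,
       -1.22407534e+00, -2.88088202e-01]), 'qd': array([ 9.61220332e-04,  3.66875918e-04,  1.03320611e-03, -1.64822642e-03,
        1.44291580e-06,  1.97263401e-03]), 'joint_efforts': array([ 3.44524378e-04, -5.82717204e+01,  2.93068331e+01,  6.99758783e+00,
        6.90480927e-03, -1.58240578e-04]), 'eef_pos': array([0.23244537, 0.63319875, 0.22562501]), 'ee_rot': array([ 3.13995704e+00, -1.75533757e-04, -3.51862329e-01]), 'force': array([-1.00896248, -0.86421254,  0.26740932]), 'moment': array([0.01505994, 0.03289849, 0.00684039]), 'gripper_force': 0.0, 'width': 0.08748549280231842}
scene holder_a 0.71 [353.7, 188.3, 60.3, 65.1] [ 0.528 -0.035  0.016] [0.575 0.027 0.105] [ 0.494 -0.097  0.003]
scene holder_a 0.62 [208.4, 209.5, 64.1, 78.4] [0.544 0.306 0.019] [0.581 0.35  0.107] [0.517 0.237 0.005]
scene holder_a_strap 0.55 [254.2, 211.5, 13.9, 39.3] [0.563 0.245 0.081] [0.643 0.254 0.118] [0.553 0.221 0.016]
scene holder_a_lever 0.69 [209.1, 232.7, 16.2, 29.2] [0.545 0.341 0.066] [0.665 0.35
[... 2669 characters left out ...]
 0.01 ] [0.591 0.351 0.104] [0.516 0.239 0.001]
top carton 0.88 [209.9, 157.7, 30.7, 22.1] [0.66  0.306 0.024] [0.682 0.333 0.027] [0.642 0.281 0.004]
{'mtx': array([[364.46549856,   0.        , 320.61740059],
       [  0.        , 364.46549856, 239.76240572],
       [  0.        ,   0.        ,   1.        ]]), 'k1': -0.007920475319880122, 'mount': array([[ 2.44366723e-04, -9.56587812e-01, -2.91444160e-01,
         7.89558962e-02],
       [ 9.99999664e-01,  4.61883194e-04, -6.77540401e-04,
        -5.14102184e-04],
       [ 7.82740049e-04, -2.91443896e-01,  9.56587603e-01,
        -1.59331614e-01],
       [ 0.00000000e+00,  0.00000000e+00,  0.00000000e+00,
         1.00000000e+00]])} 0.0188
```

```bash
python3 - <<'E'
import cv2,numpy as np
a=cv2.imread("pics/top.png")[140:350,160:460];b=cv2.imread("pics/scene.png")[180:360,200:440]
cv2.imwrite("pics/m.png",np.hstack([cv2.resize(a,(400,280),interpolation=3),cv2.resize(b,(373,280),interpolation=3)]))
P=np.load("top.npy")
from h import *
m=(P[...,0]>.48)&(P[...,0]<.62)&(P[...,1]>.2)&(P[...,1]<.42)&(P[...,2]>.045)
for nm in("top","scene"):
    P=np.load(nm+".npy")
    m=(P[...,0]>.48)&(P[...,0]<.62)&(P[...,1]>.2)&(P[...,1]<.42)&(P[...,2]>.045)
    for sel,l in((P[...,1]<.3,"strap"),(P[...,1]>=.3,"lever")):
        p=P[m&sel]
        for z in np.arange(.045,.125,.01):
            q=p[(p[:,2]>=z)&(p[:,2]<z+.01)]
            if len(q):print(nm,l,z.round(3),len(q),q.min(0).round(3),np.median(q,0).round(3),q.max(0).round(3))
    # plate rect
    q=P[(P[...,0]>.48)&(P[...,0]<.63)&(P[...,1]>.2)&(P[...,1]<.39)&(P[...,2]>.005)&(P[...,2]<.045)]
    print(cv2.minAreaRect((q[:,:2]*1000).astype(np.float32)))
E
```

```text
top strap 0.045 28 [0.548 0.246 0.045] [0.554 0.253 0.047] [0.579 0.258 0.052]
top strap 0.055 7 [0.553 0.246 0.057] [0.554 0.248 0.063] [0.57  0.254 0.065]
top strap 0.065 10 [0.554 0.244 0.067] [0.557 0.249 0.072] [0.571 0.253 0.075]
top strap 0.075 7 [0.555 0.242 0.075] [0.556 0.246 0.079] [0.564 0.25  0.083]
top strap 0.085 25 [0.555 0.241 0.085] [0.563 0.246 0.09 ] [0.572 0.249 0.095]
top strap 0.095 10 [0.555 0.238 0.096] [0.556 0.242 0.101] [0.569 0.244 0.105]
top strap 0.105 13 [0.555 0.236 0.105] [0.559 0.24  0.111] [0.574 0.243 0.115]
top strap 0.115 27 [0.555 0.236 0.115] [0.565 0.238 0.116] [0.576 0.242 0.119]
top lever 0.045 76 [0.533 0.328 0.047] [0.547 0.334 0.053] [0.561 0.343 0.055]
top lever 0.055 43 [0.534 0.331 0.055] [0.546 0.337 0.058] [0.558 0.341 0.065]
top lever 0.065 24 [0.539 0.338 0.065] [0.546 0.341 0.071] [0.554 0.344 0.075]
top lever 0.075 22 [0.539 0.341 0.075] [0.546 0.344 0.079] [0.553 0.346 0.085]
top lever 0.085 31 [0.536 0.344 0.085] [0.547 0.347 0.091] [0.556 0.35  0.095]
top lever 0.095 66 [0.535 0.345 0.095] [0.544 0.351 0.102] [0.556 0.358 0.1
[... 799 characters left out ...]
.237 0.118] [0.575 0.24  0.121]
scene lever 0.045 47 [0.534 0.326 0.045] [0.538 0.337 0.052] [0.558 0.343 0.055]
scene lever 0.055 35 [0.535 0.328 0.055] [0.543 0.336 0.057] [0.558 0.342 0.064]
scene lever 0.065 17 [0.54  0.337 0.066] [0.544 0.342 0.07 ] [0.555 0.345 0.075]
scene lever 0.075 17 [0.538 0.34  0.076] [0.542 0.344 0.079] [0.556 0.347 0.085]
scene lever 0.085 13 [0.536 0.344 0.087] [0.54  0.347 0.09 ] [0.556 0.351 0.095]
scene lever 0.095 24 [0.534 0.345 0.096] [0.538 0.35  0.101] [0.559 0.354 0.105]
scene lever 0.105 15 [0.533 0.347 0.105] [0.541 0.35  0.105] [0.554 0.354 0.107]
((545.7774047851562, 276.57379150390625), (127.84697723388672, 146.8211212158203), 9.089037895202637)
```

View pics/m.png

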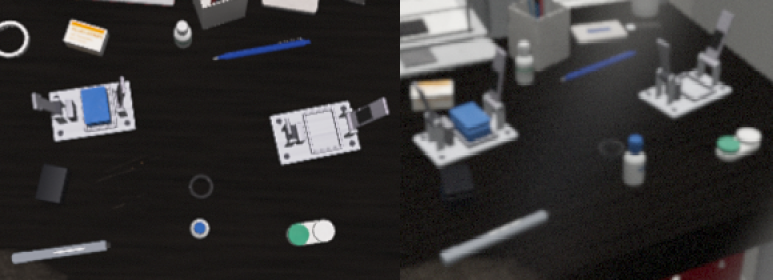

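The top view and scene view agree. The blue box lies in the left holder, centred near (0.556, 0.286), strap on the -y side, lever on the +y side, yaw about 0.2. The black look-alike lies loose beside it. I'm moving to behind the strap with the fingers shut and the closing line along own x.

```bash
python3 -m crank '[[[1.7,1,0,1.1],[3.4,2.1,0,2.2],[5.1,3.1,0,3.3],[6.8,4.1,0,4.4],[8.5,5.2,0,5.5],[10.2,6.2,0,6.6],[11.9,7.2,0,7.7],[13.6,8.3,0,8.8],[15.3,9.3,0,9.9],[17,10.3,0,11],[18.6,11.3,0,11.66],[18.6,11.3,0,11.66]]]' 1 20
python3 - <<'E'
from h import *
print(arm.get_state()["eef_pos"],arm.get_state()["ee_rot"])
im,d=arm.grab_frame("wrist");save("w1",im);P=cloud("wrist",d);im,d=arm.grab_frame("top");T=cloud("top",d)
for nm,P in(("w",P),("t",T)):
  for t in("lid_box","holder_a_strap","holder_a_lever"):
    for r in arm.trace(t,"wrist" if nm=="w" else "top")[:2]:
        p=P[r["mask"]];print(nm,t,round(r["score"],2),np.median(p,0).round(3),p.min(0).round(3),p.max(0).round(3))
E
```

```text
t: 2.5
eef_pos: [0.5732, 0.2057, 0.2263]
ee_rot: [3.141, -0.001, -1.374]
force: [-0.6, 0.6, -0.8]
width: 0.0004
gripper_force: 0.0
[0.57318236 0.20565127 0.22626294] [ 3.14124541e+00 -5.09973379e-04 -1.37370322e+00]
w lid_box 0.69 [0.561 0.275 0.038] [0.534 0.13  0.008] [0.588 0.301 0.386]
w holder_a_strap 0.65 [0.566 0.242 0.092] [0.552 0.13  0.041] [0.588 0.255 0.386]
w holder_a_strap 0.26 [0.564 0.25  0.01 ] [ 0.52   0.13  -0.001] [0.601 0.356 0.386]
w holder_a_lever 0.7 [0.543 0.352 0.104] [0.536 0.13  0.102] [0.588 0.355 0.386]
t lid_box 0.95 [0.557 0.291 0.037] [0.356 0.133 0.009] [0.584 0.306 0.9  ]
t lid_box 0.78 [0.446 0.339 0.029] [ 0.356  0.133 -0.003] [0.474 0.363 0.9  ]
t holder_a_lever 0.53 [0.546 0.344 0.081] [0.356 0.133 0.051] [0.558 0.356 0.9  ]
t holder_a_lever 0.49 [0.661 0.166 0.038] [0.356 0.133 0.005] [0.673 0.177 0.9  ]
```

```bash
python3 -m crank '[[[0,0,1.8,0],[0,0,3.6,0],[0,0,5.1,0],[0,0,5.1,0],[-0.5,0,5.1,0],[-1,0,5.1,0],[-1.4,0,5.1,0],[-1.8,0,5.1,0],[-2.1,0,5.1,0],[-2.4,0,5.2,0],[-2.65,0,5.25,0],[-2.65,0,5.25,0]]]'
python3 - <<'E'
from h import *
im,d=arm.grab_frame("scene");cv2.imwrite("pics/s2.png",cv2.resize(im[180:300,190:350,::-1],(640,480),interpolation=3))
E
```

```text
t: 4.4
eef_pos: [0.5583, 0.2735, 0.095]
ee_rot: [3.141, -0.0, -1.369]
force: [-0.1, 0.0, 0.7]
width: 0.0004
gripper_force: 0.0
```

View pics/s2.png

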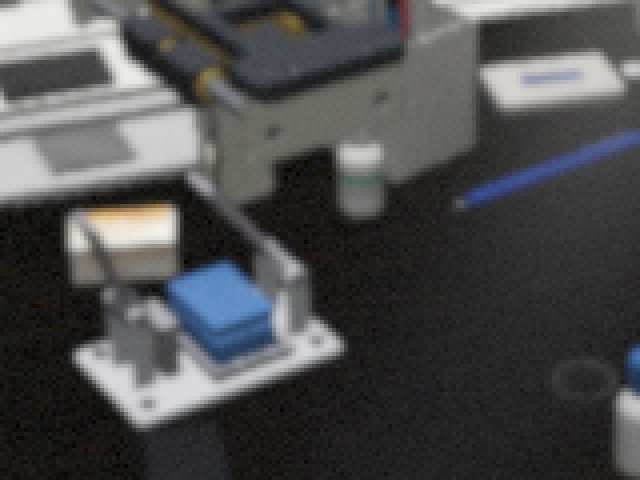

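The strap has been pushed past upright and leans over the blue box, with the finger on its back. Nothing else has moved. I'll follow the arc down.

```bash
python3 -m crank '[[[-0.2,0,0.2,0],[-0.4,0,0.4,0],[-0.6,0,0.6,0],[-0.8,0,0.9,0],[-0.95,0,1.2,0],[-1.05,0,1.5,0],[-1.1,0,1.75,0],[-1.1,0,1.95,0],[-1.1,0,2.05,0],[-1.1,0,2.1,0],[-1.1,0,2.1,0]]]'
```

```text
t: 5.82
eef_pos: [0.5529, 0.3, 0.0441]
ee_rot: [-3.141, 0.0, -1.369]
force: [-5.2, -0.7, 10.8]
width: 0.0003
gripper_force: 5.3
```

```bash
python3 -m crank '[[[0,0,-1.5,0],[0,0,-3.5,0],[0,0,-5.8,0],[-1.1,0,-5.8,0],[-2.2,0,-5.8,0],[-3.3,0,-5.8,0],[-3.3,0,-5.8,0]]]'
python3 - <<'E'
from h import *
im,d=arm.grab_frame("wrist");save("w3",im);P=cloud("wrist",d)
u=np.array([-.199,.98]);C=np.array([.556,.2855])
Q=(P[...,:2]-C)@u;X=(P[...,:2]-C)@np.array([.98,.199])
for a,b in((-30,-10),(-10,10),(10,30),(30,42),(50,60),(60,75)):
    m=(abs(X)<.008)&(Q>a/1e3)&(Q<b/1e3)&(P[...,2]<.12);z=P[...,2][m]
    print(a,b,m.sum(),np.percentile(z,[5,50,95]).round(3) if m.any() else '')
E
```

```text
t: 6.7
eef_pos: [0.5354, 0.3831, 0.1859]
ee_rot: [3.139, -0.002, -1.367]
force: [-0.7, 0.0, -0.1]
width: 0.0004
gripper_force: 0.0
-30 -10 596 [0.044 0.045 0.047]
-10 10 587 [0.044 0.045 0.047]
10 30 538 [0.044 0.045 0.047]
30 42 259 [0.044 0.045 0.046]
50 60 348 [0.055 0.073 0.088]
60 75 388 [0.001 0.101 0.105]
```

View pics/w3.png

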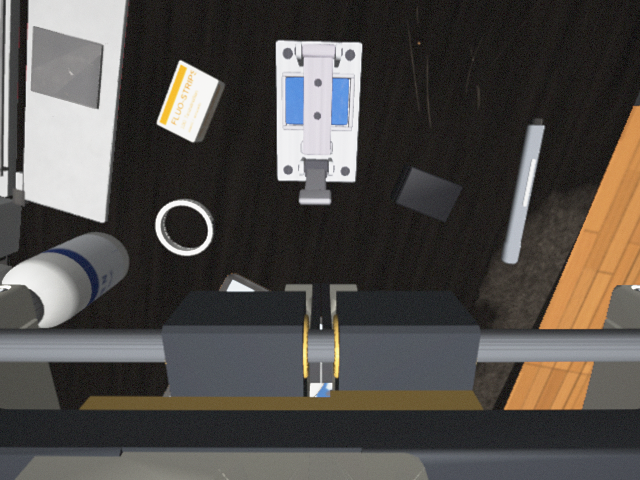

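The strap lies flat, at 44–45 mm along its whole length, across the blue box at (318,100). The lever paddle end is at (315,198). A bottle, a ring and something white stand near the gripper, so I'll check clearance before descending.

```bash
python3 - <<'E'
from h import *
u=np.array([-.199,.98]);C=np.array([.556,.2855])
for n in("top","scene"):
    P=np.load(n+".npy");Q=(P[...,:2]-C)@u;X=(P[...,:2]-C)@np.array([.98,.199])
    for x0 in range(-120,160,20):
        r=[]
        for y0 in range(0,180,20):
            m=(X>x0/1e3)&(X<x0/1e3+.02)&(Q>y0/1e3)&(Q<y0/1e3+.02)
            r.append(round(float(np.percentile(P[...,2][m],98)),3) if m.any() else None)
        print(n,x0,r)
E
```

```text
top -120 [0.004, 0.003, 0.015, 0.032, 0.032, 0.028, 0.004, 0.003, 0.003]
top -100 [0.003, 0.003, 0.031, 0.033, 0.032, 0.003, 0.003, 0.003, 0.003]
top -80 [0.002, 0.003, 0.03, 0.032, 0.032, 0.003, 0.002, 0.003, 0.003]
top -60 [0.003, 0.003, 0.003, 0.003, 0.004, 0.003, 0.002, 0.002, 0.003]
top -40 [0.037, 0.014, 0.011, 0.01, 0.003, 0.003, 0.004, 0.002, 0.003]
top -20 [0.04, 0.042, 0.076, 0.104, 0.003, 0.004, 0.003, 0.004, 0.003]
top 0 [0.04, 0.042, 0.083, 0.106, 0.003, 0.002, 0.003, 0.003, 0.003]
top 20 [0.04, 0.015, 0.011, 0.011, 0.003, 0.004, 0.003, 0.003, 0.004]
top 40 [0.002, 0.002, 0.003, 0.003, 0.004, 0.003, 0.004, 0.004, 0.004]
top 60 [0.003, 0.002, 0.003, 0.003, 0.003, 0.003, 0.003, 0.003, 0.006]
top 80 [0.025, 0.002, 0.003, 0.003, 0.003, 0.003, 0.003, 0.004, 0.008]
top 100 [0.027, 0.026, 0.004, 0.003, 0.013, 0.013, 0.013, 0.003, 0.003]
top 120 [0.027, 0.025, 0.003, 0.004, 0.013, 0.003, 0.013, 0.004, 0.003]
top 140 [0.003, 0.004, 0.003, 0.004, 0.013, 0.013, 0.013, 0.003, 0.003]
scene -120 [0.004, 0.004, 0.02, 0.033, 0.033, 0.004, 0.003, 0.004, 0.004]
scene -100 [0.005, 0.004, 0
[... 226 characters left out ...]
0.011, 0.004, 0.003, 0.004, 0.004, 0.004]
scene -20 [0.041, 0.042, 0.077, 0.106, 0.004, 0.004, 0.004, 0.004, 0.004]
scene 0 [0.042, 0.045, 0.074, 0.106, 0.004, 0.004, 0.004, 0.004, 0.004]
scene 20 [0.041, None, 0.012, 0.012, 0.004, 0.004, 0.004, 0.004, 0.004]
scene 40 [0.001, 0.002, 0.003, 0.004, 0.004, 0.005, 0.005, 0.004, 0.006]
scene 60 [0.004, 0.004, 0.004, 0.004, 0.004, 0.004, 0.004, 0.004, 0.007]
scene 80 [0.028, 0.005, 0.005, 0.004, 0.004, 0.005, 0.004, 0.004, 0.007]
scene 100 [0.028, 0.027, 0.004, 0.005, 0.014, 0.014, 0.014, 0.004, 0.004]
scene 120 [0.029, 0.011, 0.005, 0.004, 0.014, 0.004, 0.014, 0.004, 0.004]
scene 140 [0.004, 0.004, 0.005, 0.005, 0.015, 0.014, 0.013, 0.004, 0.004]
```

```bash
python3 -m crank '[[[0,0,1.8,0],[0,0,3.65,0],[0,0,3.65,0],[0.4,0,3.65,0],[0.8,0,3.65,0],[1.15,0,3.65,0],[1.5,0,3.65,0],[1.8,0,3.65,0],[2.1,0,3.7,0],[2.4,0,3.8,0],[2.4,0,3.8,0]]]'
```

```text
t: 8.12
eef_pos: [0.5483, 0.321, 0.0923]
ee_rot: [3.14, -0.001, -1.37]
force: [-0.0, 0.5, 0.4]
width: 0.0004
gripper_force: 0.0
```

```bash
python3 -m crank '[[[0.2,0,0.25,0],[0.4,0,0.45,0],[0.55,0,0.65,0],[0.7,0,0.9,0],[0.8,0,1.15,0],[0.85,0,1.35,0],[0.9,0,1.55,0],[0.9,0,1.65,0],[0.9,0,1.75,0],[0.9,0,1.8,0],[0.9,0,1.8,0]]]'
```

```text
t: 9.5
eef_pos: [0.553, 0.2999, 0.0499]
ee_rot: [-3.141, -0.0, -1.369]
force: [-6.3, -4.8, 18.5]
width: 0.0007
gripper_force: 9.5
```

At the stop (z 0.050, 18 N). I'll lift off and check.

```bash
python3 -m crank '[[[0,0,-1.5,0],[0,0,-3.5,0],[0,0,-5.5,0],[-1.1,0,-5.5,0],[-2.2,0,-5.5,0],[-3.3,0,-5.5,0],[-3.3,0,-5.5,0],[-3.3,0,-5.5,0]]]'
python3 - <<'E'
from h import *
im,d=arm.grab_frame("wrist");save("w4",im);P=cloud("wrist",d)
u=np.array([-.199,.98]);C=np.array([.556,.2855])
Q=(P[...,:2]-C)@u;X=(P[...,:2]-C)@np.array([.98,.199])
for a,b in((-30,-10),(-4,10),(10,20),(20,30),(30,42),(42,50),(60,75)):
    m=(abs(X)<.006)&(Q>a/1e3)&(Q<b/1e3)&(P[...,2]<.12);z=P[...,2][m]
    print(a,b,m.sum(),np.percentile(z,[5,50,95]).round(3) if m.any() else '')
E
```

```text
t: 10.5
eef_pos: [0.5359, 0.3813, 0.184]
ee_rot: [3.14, -0.001, -1.368]
force: [0.5, 0.6, 0.3]
width: 0.0005
gripper_force: 0.0
-30 -10 460 [0.044 0.046 0.047]
-4 10 318 [0.051 0.052 0.053]
10 20 221 [0.045 0.051 0.053]
20 30 196 [0.045 0.052 0.053]
30 42 235 [0.045 0.051 0.053]
42 50 166 [0.051 0.055 0.057]
60 75 143 [0.    0.002 0.01 ]
```

View pics/w4.png

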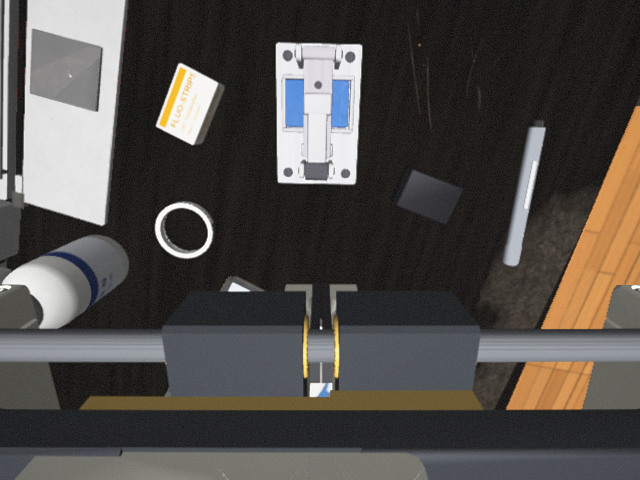

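The lever lies level at 51–52 mm over the strap (318,110). The blue box is still in its seat and nothing around it has moved.

```bash
python3 -c "
from station import arm
print(arm.job_done())"
```

```text
the job is handed in; nothing more can be done
None
```

The job is handed in: the loaded holder's strap lies flat across the blue box and its cam lever is fully down on it. The box is still in its seat, and I saw nothing else disturbed; no verdict came back.

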